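# Find the notch in the jig rail and press the release

## Task

The blue model car is clamped in its assembly jig, and the key that releases the jaw is sunk in a notch somewhere along the top of the jig's metal rail. Put a fingertip on top of the wider block at the rail's left end (seen from the robot), sweep it along the top of the rail over the plain stretch and onward until it finds the notch, then press the key inside it fully down, so that the jaw opens and stays open. Only touch: pick up nothing, and leave the cars, the spools and the tyre where they are.

Things in the scene. Friction and masses are not known exactly. Their poses are not given: they have to be found in the camera images.
- jig: Assembly jig fixed to the bench: plywood base 200 x 360 x 12 mm (x -110 to +90, y +-180 mm). Origin on the bench surface; x away from the robot at yaw 0, y to the robot's left, z up. An aluminium rail stands along y at x = +55 mm, y +167 to -167 mm, top 50 mm above the bench, open space on both sides; the car stands in front of it at x = -50 mm, top 79 mm above the bench.
- rail_mid (a point): Point on the rail's top edge half-way along (jig x 55, y 0, z 50 mm), axes as the jig's. From left to right the rail is: start block y +167 to +122 mm; plain stretch to +75; sliding strip +75 to -75 (16 mm wide, top 0.5 mm lower than the rest); right end block to -167 (24 mm wide).
- strip_mid (a point): The same point. In the strip one notch is cut down from the top, 42 mm long along y, open to both sides; its centre is anywhere from y +45 to -45 mm of here: find it by feel or sight. In it lies the flat steel key, 41 x 15 mm, its top 36 mm above the bench (14 mm below the rail's top), 28 mm when fully down. Shut fingers up to 38 mm along the rail fit in.
- rail_start: The wider block at the left (+y) end of the rail, aluminium, 24 x 45 x 38 mm. Origin at the centre of its underside, 12 mm above the bench; its top is 38 mm above that. Axes as the jig's. Fixed to the jig.
- rail_plain: The plain stretch of rail just right of the start block, aluminium, 18 x 47 x 38 mm, no notch in it. Origin at the centre of its underside, 12 mm above the bench; top 38 mm above that, flush with the start block. Axes as the jig's. Fixed to the jig.
- release_key (a joint): Travel of the key in the notch, m: 0 up, 0.008 fully down. It moves straight down, takes about 5 to 7 N, has no return spring and stays where it is left.
- jaw (a joint): Opening of the jaw at the car's tail, m: 0 shut, 0.020 fully open. It is driven by the key (opens 2.5 mm for each mm that the key goes down) and slides along the jig's -y.
- car_center (a point): Middle of the blue tin racing car standing loose in the jig, 156 mm long (along its y, nose to +y), 78 mm wide over the wheels, 67 mm high; the point is 30 mm above its wheels' underside.
- red_car_center (a point): Middle of the red racing car standing on the bench beyond the rail, same sizes as the blue one.
- spool_dark_center (a point): Middle of the dark thread spool on the bench to the left of the jig, 52 mm diameter, 55 mm high, upright.
- spool_pale_center (a point): Middle of the pale thread spool on the bench to the left of the jig, 52 mm diameter, 55 mm high, upright.
- tyre: Small rubber tyre lying flat on the bench to the right of the jig, 44 mm across, 10 mm thick; origin at the centre of its underside.

How it is judged:
By the outcome, as a careful person would: the job done as asked, in the order asked, and still so for the second after the job is handed in, with the robot touching nothing.
It also fails if it takes over 64 s, if anything falls off the work surface, if the arm or the gripper's body presses on something with over 40 N, if the wrist force passes 120 N, or if a joint passes its speed limit or range.

## Robot

A 6-joint arm with a two-finger parallel gripper is mounted at the origin on the work surface. World frame = base frame: x ahead of the robot, y to its left, z up, the work surface at z = 0. Lengths are in m, angles in rad, forces in N, time in s.
With the tool pointing down it reaches from about 0.35 to 0.775 m from the base axis. Payload 7.3 kg.
Tool frame: the origin (TCP) lies on the mounting face of the last link; the fingertips stand 178 mm ahead of it and the grasp point (between the pads) lies 159 mm ahead of it (robot.tcp_to_tips is the distance from the TCP to the fingertips, in m); z points along the fingers, y is the direction in which the jaws open and shut (so a half turn about z gives the same grasp; the last joint's range is limited). The gripper opens to 92 mm and grips with 3 to 60 N. Pads are 19 mm wide; open, the fingers measure 130 mm over their backs; the gripper's body (75 mm by 190 mm) begins 47 mm behind the grasp point.
Start: joints at [1.103, 0.342, 1.524, -0, 1.275, -0.146], TCP at [0.166, 0.498, 0.405] pointing down, gripper open.
Joint ranges: [-2.53, 2.53], [-0.77, 2.02], [0.04, 2.7], [-1, 4.14], [0.28, 2.66], [-3.11, 3.11]. Speed limits (rad/s): [2.57, 2.57, 3.14, 3.14, 3.14, 3.14].

## Interface

Orientations are given as [roll, pitch, yaw] about the fixed x, y, z axes, in that order (R = Rz(yaw) Ry(pitch) Rx(roll)).
In Python, from cell import robot, viewer gives the robot as it stands.
- The arm moves only by the shell command python3 -m creep 'ROWS' [OPENING] [FORCE]. ROWS is JSON, a list that holds one entry, the list of rows, each a list of 6 numbers: the shift along the world's x, y, z in mm, then the turn, a rotation vector about the world's x, y, z in degrees. A call has 1 to 5 rows; each row shifts and turns the pose as measured when the row begins; what a row does not reach is not made up. A row lasts 1/12 s, in which the tool goes at most 41.7 mm and 7.16 degrees, less where a joint would pass 70% of its speed; a pose out of reach is approached as far as the arm can. A call with a gripper value outside its range is refused whole. OPENING is the closure, from -1 (fully open) to 1 (shut), set as the call begins (- or left out, the last holds). The fingers move at their own pace and stop on an object; FORCE is the grip in N (left out, the last holds). Time passes only in rows, so rows that do not move let the fingers close. It gives the time, the measured TCP pose, the force and the opening at its end, in the units of the state.
- robot.observe(): the state, without advancing time (a new reading comes with each control period).
- viewer.read_camera(name): name is "scene" or "side" or "wrist"; returns the picture (384x512x3 uint8, blue, green, red); there is no depth.
- viewer.camera_model(name): a dict with "fx", "fy", "cx", "cy" (pixels), "k1" (the pictures are not rectified: a ray, as slopes to the right and down, at radius r is drawn at 1 + k1 r^2 times it, then the intrinsics apply), "pose" (4x4, takes a point from camera to world coordinates); the wrist camera has in their place "mount" (4x4, takes a point from camera to tool coordinates, whose origin is the TCP and whose axes are the flange's). Camera axes: x right, y up, looking along -z (the intrinsics and any distortion apply to the point x, -y, -z); pixel columns grow to the right and rows downward; lengths in m; the calibration is good to about 2 mm. A picture is of the moment at which its call begins: read the wrist's pose just before it. camera_model takes no time and is no camera call.
- robot.hand_in(): hands the job in, once; it reports no verdict.
The state is a dict: "time": time; "qpos": joint angles; "qvel": joint speeds; "joint_efforts": joint torques, N m; "tool_pos": TCP position; "tool_rot": TCP orientation; "contact_force": force on the tool from outside, world axes, zero at the start; "torque": the same for the moment, N m; "opening": finger opening in m.
Only numpy, scipy, OpenCV 4.12 (cv2) and the standard library are available. Lean on these libraries where they do the work, as an engineer would, in place of code of your own. Each camera call takes 0.05 s, during which the arm holds its last target. There are 200 camera calls.

## Working session

There is one attempt and no reset: what is moved stays moved. The work goes in short steps, Python scripts to look and compute and a shell command to move; the robot and the scene stay as the last step left them, time stands still between calls to the robot, and variables do not carry over. Pictures are saved under pics/ and viewed, about 8 in all and at most 12, crops included, and the job is handed in when it is done.

```bash
mkdir -p pics; ls
python3 - <<'E'
from cell import robot, viewer
import cv2
s=robot.observe()
for k in("time","tool_pos","tool_rot","contact_force","opening"):print(k,s[k])
for n in("scene","side","wrist"):
    m=viewer.camera_model(n);print(n,m)
    cv2.imwrite(f"pics/a_{n}.png",viewer.read_camera(n))
E
```

```text
pics
time 0.0
tool_pos [0.16594935 0.49793604 0.40405728]
tool_rot [-3.14009174e+00 -2.28527617e-04  2.81981269e+00]
contact_force [0.20989248 0.92204558 0.00265382]
opening 0.09176722190251342
scene {'fx': 353.94128005297085, 'fy': 353.94128005297085, 'cx': 254.60988278586228, 'cy': 186.28915309131153, 'k1': -0.06064709691341028, 'pose': array([[-0.7292705 , -0.57920948,  0.36425391,  0.84518669],
       [ 0.68418944, -0.62277361,  0.37952318,  0.33773493],
       [ 0.0070243 ,  0.52599374,  0.85045943,  0.73528741],
       [ 0.        ,  0.        ,  0.        ,  1.        ]])}
side {'fx': 357.20199750578166, 'fy': 357.20199750578166, 'cx': 253.73959690233835, 'cy': 193.4445037091854, 'k1': 0.013920265346798303, 'pose': array([[ 0.73114259,  0.40547364, -0.54865439,  0.08747727],
       [-0.68188084,  0.45985808, -0.56883131, -0.48808208],
       [ 0.02165705,  0.79001372,  0.61270654,  0.61225187],
       [ 0.        ,  0.        ,  0.        ,  1.        ]])}
wrist {'fx': 334.8276966670229, 'fy': 334.8276966670229, 'cx': 255.88248158524874, 'cy': 188.79634817954997, 'k1': -0.054712380065260725, 'mount': array([[ 3.67779674e-04,  9.58937469e-01,  2.83617338e-01,
         7.62907051e-02],
       [ 9.99999712e-01, -1.64387106e-04, -7.40937115e-04,
         1.20462124e-04],
       [-6.63889328e-04,  2.83617529e-01, -9.58937254e-01,
         1.95490632e-02],
       [ 0.00000000e+00,  0.00000000e+00,  0.00000000e+00,
         1.00000000e+00]])}
```

View pics/a_scene.png

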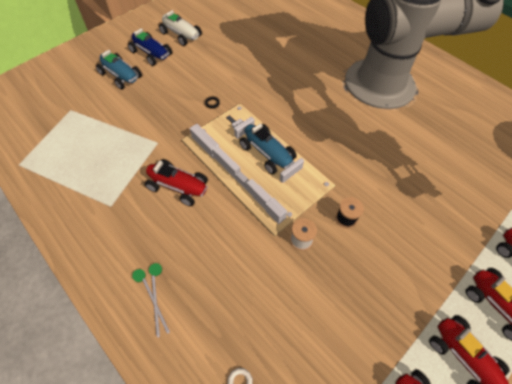

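View pics/a_side.png

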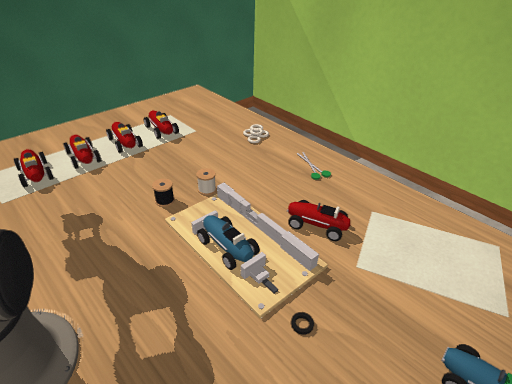

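The scene view shows the jig at about (255,165) px, with the rail running from (195,130) to (285,215). In the side view the rail runs from (222,188) to (315,260), with a possible notch near (243,208). The spools are beyond the rail's left end. I'll enlarge both.

Run:
```python
import cv2,numpy as np
a=cv2.imread("pics/a_scene.png")[95:235,175:340]; b=cv2.imread("pics/a_side.png")[175:320,160:330]
a=cv2.resize(a,(400*165//165,0) if 0 else None,fx=4,fy=4,interpolation=cv2.INTER_CUBIC) if 0 else cv2.resize(a,None,fx=4.7,fy=4.7,interpolation=cv2.INTER_CUBIC)
b=cv2.resize(b,None,fx=4,fy=4,interpolation=cv2.INTER_CUBIC)
cv2.imwrite("pics/b_side.png",b); cv2.imwrite("pics/b_scene.png",cv2.resize(a,None,fx=4/4.7,fy=4/4.7))
```

```text
(no output)
```

View pics/b_side.png

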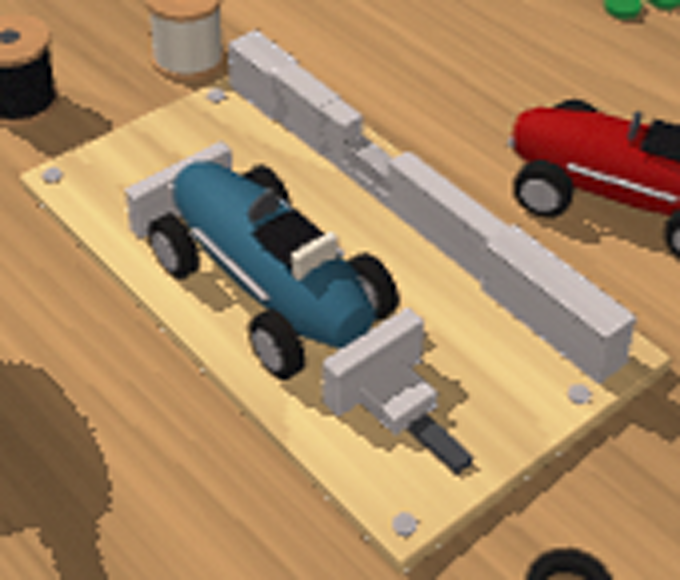

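View pics/b_scene.png

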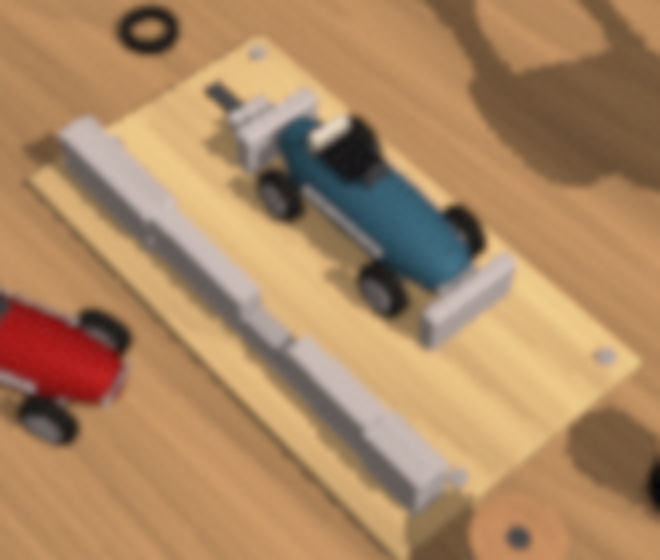

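The enlarged views show the notch clearly, between the plain stretch and the middle of the rail. In the side crop its top edges are at about (360,115) and (400,155). In the scene crop they are at about (255,295) and (292,345). Next I'll fit the jig pose and the notch position.

```bash
cat > h.py <<'E'
import numpy as np
from cell import robot, viewer
from scipy.spatial.transform import Rotation as R
def proj(P,n,pose=None):
    m=viewer.camera_model(n); T=m["pose"] if pose is None else pose
    p=(np.atleast_2d(P)-T[:3,3])@T[:3,:3]; s=np.c_[p[:,0],-p[:,1]]/-p[:,2:]
    s=s*(1+m["k1"]*(s**2).sum(1,keepdims=True))
    return s*[m["fx"],m["fy"]]+[m["cx"],m["cy"]]
def j2w(P,q):
    P=np.atleast_2d(P)/1000.; c,s=np.cos(q[2]),np.sin(q[2])
    return np.c_[c*P[:,0]-s*P[:,1]+q[0],s*P[:,0]+c*P[:,1]+q[1],P[:,2]]
def wristpose():
    s=robot.observe();T=np.eye(4);T[:3,:3]=R.from_euler("xyz",s["tool_rot"]).as_matrix();T[:3,3]=s["tool_pos"]
    return T@viewer.camera_model("wrist")["mount"]
E
cat > fit.py <<'E'
from h import *
from scipy.optimize import least_squares
S=np.array([[22,178],[403,565],[668,358],[632,320],[606,337],[232,46],[487,245]]);S3=[[-110,180,12],[-110,-180,12],[90,-180,12],[67,-167,50],[43,-167,50],[43,167,50],[43,-75,50]]
C=np.array([[262,38],[638,362],[30,180],[60,132],[88,117],[416,488],[452,462]]);C3=[[-110,-180,12],[-110,180,12],[90,-180,12],[67,-167,50],[43,-167,50],[67,167,50],[43,167,50]]
S=(S+.5)/4-.5+[160,175];C=(C+.5)/4-.5+[175,95]
f=lambda q:np.r_[(proj(j2w(S3,q),"side")-S).ravel(),(proj(j2w(C3,q),"scene")-C).ravel()]
best=min((least_squares(f,[.45,.1,y],loss="soft_l1") for y in(-.6,0,.6)),key=lambda r:r.cost)
q=best.x;print(q,np.degrees(q[2]));print(f(q).reshape(-1,2).round(1).tolist())
N=[("side",(360,117),63),("side",(348,136),47),("side",(405,153),63),("side",(385,170),47),("scene",(246,318),63),("scene",(258,293),47),("scene",(280,350),63),("scene",(294,342),47)]
off={"side":[160,175],"scene":[175,95]}
ys=np.arange(-80,81.)
for n,c,x in N:
    u=(np.array(c)+.5)/4-.5+off[n];d=np.linalg.norm(proj(j2w([[x,y,49.5] for y in ys],q),n)-u,axis=1)
    print(n,c,ys[d.argmin()],d.min().round(2))
print("start",j2w([55,144,50],q),"rail ends",j2w([[55,167,50],[55,75,50],[55,-167,50]],q).round(4).tolist())
E
python3 fit.py
```

```text
[ 0.4924791  -0.04025552 -0.04033049] -2.3107668553216856
[[-0.6, -1.3], [-0.5, -0.4], [1.4, -0.2], [1.3, -1.0], [0.2, 0.2], [-0.9, -1.0], [-0.8, -0.8], [-0.0, -1.5], [0.8, -0.5], [-0.7, -1.1], [-0.3, -0.3], [0.3, -1.2], [0.2, 0.0], [-0.8, 0.1]]
side (360, 117) 54.0 0.81
side (348, 136) 45.0 1.3
side (405, 153) 11.0 1.16
side (385, 170) 9.0 2.32
scene (246, 318) 20.0 1.57
scene (258, 293) 11.0 1.32
scene (280, 350) 50.0 1.25
scene (294, 342) 50.0 3.78
start [[0.55324039 0.10140981 0.05      ]] rail ends [[0.5542, 0.1244, 0.05], [0.5505, 0.0325, 0.05], [0.5407, -0.2093, 0.05]]
```

Notch centre is at about jig y +31, and the fit residual is about 1 px. I'll close the fingers and turn the tool so the pads' 19 mm width lies along the rail, then go above the start block.

```bash
python3 -m creep '[[[26,-26.5,0,0,0,-5],[26,-26.5,0,0,0,-5],[26,-26.5,0,0,0,-5],[26,-26.5,0,0,0,-5],[26,-26.5,0,0,0,-5]]]' 1 20
python3 -m creep '[[[26,-26.5,0,0,0,-5],[26,-26.5,0,0,0,-5],[26,-26.5,0,0,0,-5],[26,-26.5,0,0,0,-5],[26,-26.5,0,0,0,-5]]]'
python3 -m creep '[[[26,-26.5,0,0,0,-5],[26,-26.5,0,0,0,-5],[26,-26.5,0,0,0,-5],[26,-26.5,0,0,0,-5],[0,0,0,0,0,0]]]'; python3 -c "
from cell import robot;print(robot.observe()['tool_rot'],robot.tcp_to_tips)"
```

```text
time: 0.57
tool_pos: [0.2946, 0.3644, 0.4024]
tool_rot: [-3.139, -0.003, 2.379]
contact_force: [1.0, -0.1, 0.3]
opening: 0.0629
time: 0.98
tool_pos: [0.4288, 0.224, 0.4019]
tool_rot: [-3.138, -0.003, 1.922]
contact_force: [0.8, 0.9, 0.0]
opening: 0.0297
time: 1.4
tool_pos: [0.5402, 0.1065, 0.4006]
tool_rot: [-3.138, -0.001, 1.544]
contact_force: [-1.0, -0.6, -0.4]
opening: 0.0008
[-3.13822326e+00 -1.45210680e-03  1.54415199e+00] 0.178
```

```bash
python3 -m creep '[[[5,-2,-35,0,0,-0.8],[5,-2,-35,0,0,0],[3,-1,-35,0,0,0],[0,0,-10,0,0,0],[0,0,0,0,0,0]]]'
cat > w.py <<'E'
from h import *
import cv2,sys
T=wristpose();im=viewer.read_camera("wrist").copy()
q=[ 0.4924791,-0.04025552,-0.04033049]
for x in(43,67):
  a=[]
  for y in(167,122):a.append(proj(j2w([x,y,50],q),"wrist",T)[0])
  cv2.line(im,*[tuple(int(v) for v in p) for p in a],(0,0,255),1)
for y in (75,52,10,-75):
  a=[proj(j2w([x,y,50],q),"wrist",T)[0] for x in (47,63)]
  cv2.line(im,*[tuple(int(v) for v in p) for p in a],(0,255,0),1)
cv2.imwrite(sys.argv[1],im);print(robot.observe()["tool_pos"])
E
python3 w.py pics/c.png
```

```text
time: 1.82
tool_pos: [0.5544, 0.0986, 0.2815]
tool_rot: [3.141, -0.002, 1.525]
contact_force: [1.1, -0.1, 0.3]
opening: 0.0005
[0.55432089 0.09865584 0.28216435]
```

View pics/c.png

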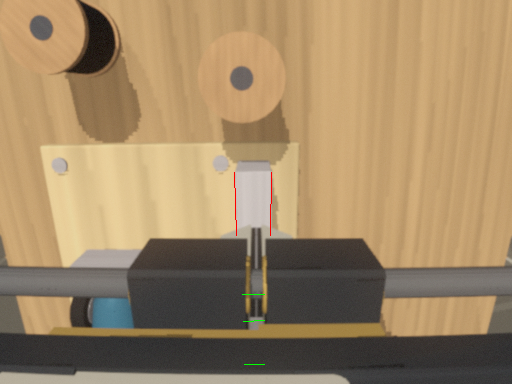

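The wrist view agrees with the fit. The start block top spans columns 235–271, on the overlay lines, and its end is at about row 170. I'll descend now, slowly near contact.

```bash
python3 -m creep '[[[-0.5,1,-25,0,0,0.3],[0,0,-15,0,0,0],[0,0,-6,0,0,0],[0,0,0,0,0,0]]]'
python3 -m creep '[[[0,0,-2,0,0,0],[0,0,-2,0,0,0],[0,0,-1.5,0,0,0]]]'
```

```text
time: 2.2
tool_pos: [0.5548, 0.101, 0.2395]
tool_rot: [3.134, -0.003, 1.533]
contact_force: [-0.3, -0.5, -0.7]
opening: 0.0008
time: 2.45
tool_pos: [0.5558, 0.1015, 0.2376]
tool_rot: [3.128, -0.003, 1.534]
contact_force: [0.0, -0.4, -0.9]
opening: 0.0006
```

```bash
python3 -m creep '[[[-2,0,-3,0,0.8,0],[-1,0,-3,0,0.3,0],[0,0,-3,0,0,0]]]'
python3 -m creep '[[[0,0,-2,0,0,0],[0,0,-2,0,0,0]]]'
```

```text
time: 2.7
tool_pos: [0.5531, 0.1017, 0.2303]
tool_rot: [-3.138, -0.003, 1.534]
contact_force: [-0.2, 0.7, 0.3]
opening: 0.0003
time: 2.87
tool_pos: [0.553, 0.1017, 0.228]
tool_rot: [-3.139, -0.003, 1.534]
contact_force: [-11.6, -1.5, 36.4]
opening: 0.0006
```

```bash
python3 -m creep '[[[0,0,0,0,0,0],[0,0,0,0,0,0]]]'
python3 -m creep '[[[-0.2,-5,-0.3,0,0,0],[-0.2,-5,-0.3,0,0,0]]]'
```

```text
time: 3.03
tool_pos: [0.5531, 0.1017, 0.2294]
tool_rot: [-3.14, -0.003, 1.534]
contact_force: [-0.6, 1.2, -0.3]
opening: 0.0005
time: 3.2
tool_pos: [0.5527, 0.0918, 0.2285]
tool_rot: [-3.141, -0.003, 1.536]
contact_force: [-0.1, 0.2, -0.8]
opening: 0.0003
```

```bash
python3 -m creep '[[[0.3,1,-0.7,0,0,0],[0,0,-0.7,0,0,0]]]'
python3 -m creep '[[[0,-3,-0.6,0,0,0],[0,-3,-0.6,0,0,0]]]'
```

```text
time: 3.37
tool_pos: [0.5528, 0.0911, 0.2282]
tool_rot: [-3.14, -0.002, 1.535]
contact_force: [-3.5, 7.0, 13.2]
opening: 0.0004
time: 3.53
tool_pos: [0.5531, 0.0857, 0.2283]
tool_rot: [3.141, -0.005, 1.533]
contact_force: [-0.8, 4.1, 5.7]
opening: 0.0002
```

```bash
python3 -m creep '[[[-0.2,-4,-0.6,0,0,0],[-0.2,-4,-0.6,0,0,0],[-0.2,-4,-0.6,0,0,0]]]'
python3 -m creep '[[[-0.2,-4,-0.6,0,0,0],[-0.2,-4,-0.6,0,0,0],[-0.2,-4,-0.6,0,0,0]]]'
python3 -m creep '[[[-0.2,-4,-0.6,0,0,0],[-0.2,-4,-0.6,0,0,0],[-0.2,-4,-0.6,0,0,0]]]'
```

```text
time: 3.78
tool_pos: [0.5533, 0.0747, 0.2283]
tool_rot: [3.137, -0.01, 1.532]
contact_force: [-1.1, 4.9, 6.7]
opening: 0.0004
time: 4.03
tool_pos: [0.5535, 0.0635, 0.2283]
tool_rot: [3.133, -0.015, 1.53]
contact_force: [-1.8, 5.3, 6.5]
opening: 0.0005
time: 4.28
tool_pos: [0.5536, 0.0524, 0.2283]
tool_rot: [3.129, -0.02, 1.529]
contact_force: [-0.9, 4.8, 6.3]
opening: 0.0002
```

```bash
python3 -m creep '[[[-1.2,-4,-0.6,-0.6,0.4,0],[-1,-4,-0.6,-0.5,0.4,0],[-0.6,-4,-0.6,-0.3,0.2,0]]]'
python3 -m creep '[[[-0.3,-4,-0.6,-0.2,0.15,0],[-0.3,-4,-0.6,-0.2,0.15,0],[-0.3,-4,-0.6,-0.2,0.15,0]]]'
```

```text
time: 4.53
tool_pos: [0.5522, 0.0406, 0.2283]
tool_rot: [3.139, 0.002, 1.527]
contact_force: [-0.2, 5.6, 7.0]
opening: 0.0004
time: 4.78
tool_pos: [0.5523, 0.0292, 0.2282]
tool_rot: [3.141, 0.009, 1.525]
contact_force: [0.9, 4.6, 5.9]
opening: 0.0004
```

```bash
python3 -m creep '[[[-1,-4,-0.7,0.2,0.1,0.1],[-0.8,-4,-0.7,0,0.1,0.1],[-0.5,-4,-0.7,0,0.1,0.1]]]'
python3 -m creep '[[[-0.4,-4,-0.7,-0.1,0.1,0],[-0.4,-4,-0.7,-0.1,0.1,0],[-0.4,-4,-0.7,-0.1,0.1,0]]]'
```

```text
time: 5.03
tool_pos: [0.5511, 0.0176, 0.2277]
tool_rot: [-3.141, 0.001, 1.529]
contact_force: [-0.5, 6.7, 10.0]
opening: 0.0004
time: 5.28
tool_pos: [0.5508, 0.0064, 0.2277]
tool_rot: [-3.141, 0.002, 1.527]
contact_force: [-0.6, 4.6, 7.4]
opening: 0.0002
```

The tip dropped 0.5 mm onto the strip, so the sweep continues toward the notch in smaller calls.

```bash
python3 -m creep '[[[-0.8,-4,-0.7,0,0,0],[-0.6,-4,-0.7,0,0,0]]]'
python3 -m creep '[[[-0.5,-3,-0.7,0,0,0],[-0.4,-3,-0.7,0,0,0]]]'
python3 -m creep '[[[-0.3,-2,-0.7,0,0,0],[-0.3,-1,-0.7,0,0,0]]]'
```

```text
time: 5.45
tool_pos: [0.5497, -0.0017, 0.2268]
tool_rot: [3.14, 0.001, 1.527]
contact_force: [0.0, -0.1, -0.5]
opening: 0.0006
time: 5.62
tool_pos: [0.5483, -0.0089, 0.2246]
tool_rot: [-3.141, 0.002, 1.527]
contact_force: [0.4, -0.4, 0.6]
opening: 0.0005
time: 5.78
tool_pos: [0.5473, -0.0132, 0.2222]
tool_rot: [-3.139, 0.002, 1.526]
contact_force: [-0.3, 0.4, 0.7]
opening: 0.0002
```

The tip lost contact at y ≈ 0, as predicted, so it is in the notch. I'll centre it and lower it onto the key.

```bash
python3 -m creep '[[[1.2,1.2,-2,0,-0.1,0],[0.4,0.4,-2,0,0,0],[0,0,-1.5,0,0,0]]]'
python3 -m creep '[[[0,0,-1.5,0,0,0],[0,0,-1.5,0,0,0],[0,0,-1.5,0,0,0]]]'
```

```text
time: 6.03
tool_pos: [0.5489, -0.0121, 0.2157]
tool_rot: [-3.14, 0.002, 1.525]
contact_force: [-0.4, 0.6, 0.6]
opening: 0.0005
time: 6.28
tool_pos: [0.5489, -0.0119, 0.2113]
tool_rot: [-3.14, 0.003, 1.526]
contact_force: [-1.8, -1.4, 5.5]
opening: 0.0004
```

Key is moving at 5.5 N, in the expected range. I'll keep pressing to the bottom.

```bash
python3 -m creep '[[[0,0,-1.5,0,0,0],[0,0,-1.5,0,0,0],[0,0,-1.5,0,0,0]]]'
python3 -m creep '[[[0,0,-1.2,0,0,0],[0,0,-1.2,0,0,0]]]'
python3 -m creep '[[[0,0,-1.2,0,0,0],[0,0,-1.2,0,0,0]]]'
```

```text
time: 6.53
tool_pos: [0.5488, -0.0118, 0.2079]
tool_rot: [-3.141, 0.004, 1.527]
contact_force: [-1.3, -0.9, 5.6]
opening: 0.0005
time: 6.7
tool_pos: [0.5488, -0.0116, 0.2062]
tool_rot: [-3.141, 0.004, 1.528]
contact_force: [-1.0, -0.9, 6.3]
opening: -0.0002
time: 6.87
tool_pos: [0.5487, -0.0115, 0.2062]
tool_rot: [3.141, 0.005, 1.528]
contact_force: [-4.3, -0.1, 13.6]
opening: 0.0005
```

The key bottomed at .2062, as calculated. One firm push to confirm, then straight up and away.

```bash
python3 -m creep '[[[0,0,-1.6,0,0,0],[0,0,-1.6,0,0,0]]]'
python3 -m creep '[[[0,0,3,0,0,0],[0,0,8,0,0,0],[0,0,20,0,0,0],[0,0,35,0,0,0],[0,0,35,0,0,0]]]'
python3 -m creep '[[[-10,38,10,0,0,0],[-10,38,10,0,0,0],[-10,38,10,0,0,0],[-10,38,10,0,0,0],[-10,38,10,0,0,0]]]'
python3 -m creep '[[[0,0,0,0,0,0],[0,0,0,0,0,0]]]'
python3 - <<'E'
from cell import viewer
import cv2
b=viewer.read_camera("side")[175:320,160:330]
cv2.imwrite("pics/d.png",cv2.resize(b,None,fx=4,fy=4,interpolation=cv2.INTER_CUBIC))
E
```

```text
time: 7.03
tool_pos: [0.5485, -0.0114, 0.2061]
tool_rot: [3.14, 0.006, 1.529]
contact_force: [-6.5, 0.9, 15.9]
opening: 0.0005
time: 7.45
tool_pos: [0.546, -0.0105, 0.3046]
tool_rot: [-3.128, 0.004, 1.53]
contact_force: [1.2, -0.6, 0.6]
opening: 0.0005
time: 7.87
tool_pos: [0.4969, 0.1783, 0.3651]
tool_rot: [3.139, 0.005, 1.517]
contact_force: [0.2, 0.2, -0.2]
opening: 0.0005
time: 8.03
tool_pos: [0.4945, 0.1854, 0.3683]
tool_rot: [3.135, 0.002, 1.526]
contact_force: [-0.2, -1.0, 0.0]
opening: 0.0002
```

View pics/d.png

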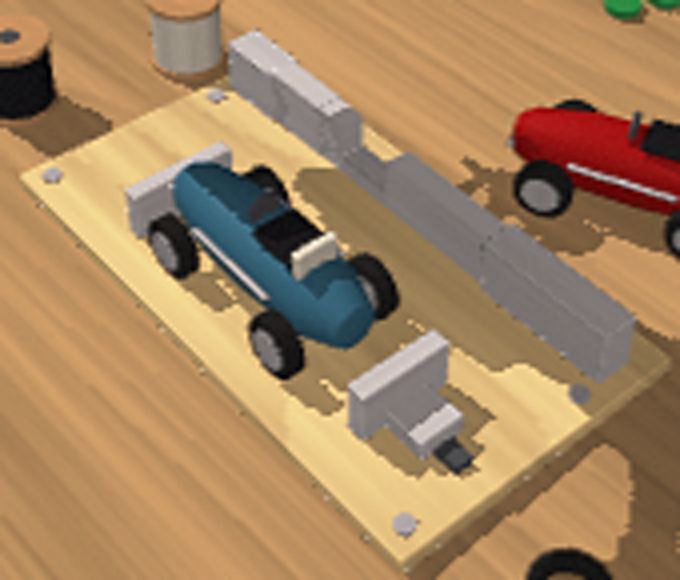

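The jaw has moved from about (325,360) to (350,382) in the side view. That is roughly 20 mm, so it is fully open, and the cars and spools are where they were. I'll hand in.

```bash
python3 -c "
from cell import robot;print(robot.hand_in())"
```

```text
the job is handed in; nothing more can be done
None
```

The key is pressed fully down and the jaw stands open. The job was handed in at about 8 s with the arm clear of everything.

**What I did:**
- With the fingers shut, I touched the top of the start block, then swept right along the plain stretch and the strip in contact, at about 6–10 N.
- I felt the 0.5 mm step down onto the strip, then the drop into the notch at about jig y +31 mm.
- I pressed the key the full 8 mm at about 5.5–6.3 N. It stopped at the expected height, and a firmer 16 N push moved it no further.

**Last checks:**
- The side view after backing off shows the jaw shifted by about 20 mm, which is fully open.
- The blue car, red car and spools had not moved. The tyre was only partly in that view, but it looked unchanged.

**Blemishes:**
- The first touch on the start block peaked at about 36 N. The tip then lifted about 1 mm and moved roughly 10 mm clear of the block. I set it down again on the block before sweeping on.
- The tool tilted up to about 1.3° during the sweep, and I corrected it.

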